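Set the chopping board out over the end of the ledge

ROBOT

A 6-joint arm with a two-finger parallel gripper is mounted at the origin on the work surface. World frame = base frame: x ahead of the robot, y to its left, z up, the work surface at z = 0. Lengths are in mm, angles in rad, forces in N, time in s.
With the tool pointing down it reaches from about 350 to 875 mm from the base axis. Payload 4.2 kg.
Tool frame: the origin (TCP) lies at the very end of the fingers, on their centre line; the grasp point (between the pads) lies arm.grip_depth behind it (arm.grip_depth is the distance from the TCP to the grasp point, in mm); x points along the fingers, y is the direction in which the jaws open and shut, and the axes are right-handed (so a half turn about x gives the same grasp; the last joint's range is limited). The gripper opens to 85 mm and grips with 20 to 120 N. Pads are 22 mm wide; open, the fingers measure 114 mm over their backs; the gripper's body (76 mm by 85 mm) begins 54 mm behind the grasp point. The pads swing forward as they close: fully open they stand 13 mm farther back than shut.
Start: joints at [1.502, 0.385, 0.008, 0, -1.194, -0.259], TCP at [201.193, 591.71, 231.312] pointing down, gripper open.
Joint ranges: [-3.14, 3.14], [-1.21, 2.06], [-1.07, 1.41], [-3.16, 2.05], [-2.99, -0.16], [-3.1, 3.1]. Speed limits (rad/s): [2.79, 2.79, 3.14, 3.14, 3.14, 3.14].

INTERFACE

Orientations are given as a unit quaternion [x, y, z, w].
In Python, from bench import arm, get_image, models gives the robot as it stands.
- The arm moves only by the tool arm_command, never from a script. Its argument "rows" is a list of rows, each an object of numbers: "dx", "dy", "dz": the shift along the tool's x, y, z in m; "wx", "wy", "wz": the turn, a rotation vector about the tool's x, y, z in degrees; "gripper": the closure, from -1 (fully open) to 1 (shut). A call has exactly 8 rows; each row is the pose to reach, as a shift and turn from the pose measured when the call began, along the tool's axes at that moment; what a row does not reach only later rows make up. A row lasts 1/10 s, in which the tool goes at most 50 mm and 8.59 degrees, less where a joint would pass 70% of its speed; a pose out of reach is approached as far as the arm can. A call with a gripper value outside its range is refused whole. The fingers move at their own pace and stop on an object; the grip force is fixed at half the most. Time passes only in rows, so rows that repeat a pose let the fingers close, or fill a call up. It gives the time, the measured TCP pose, the force and the opening at its end, in the units of the state.
- arm.read_state(): the state, without advancing time (a new reading comes with each control period).
- get_image(name): name is "scene" or "top"; returns a dict with "img" (420x560x3 uint8, red, green, blue), "K" (3x3 intrinsics, pixels), "rvec" (rotation vector, rad) and "tvec" (3), from world to camera coordinates, as OpenCV has them. Camera axes: x right, y down, z forward; pixel columns grow to the right and rows downward; lengths in mm; the calibration is good to about 2 mm. A picture is of the moment at which its call begins. There is no depth.
- arm.job_done(): hands the job in, once; it reports no verdict.
Trained networks look in the newest picture that a camera, given by its name, has taken for a name from the list of things; names that differ only in an ending like _2 or _b are one class to them, and where a whole thing is asked for, a point or a joint stands for the part that bears it (a point fixed in the world has none). Each returns a list of dicts, best first, with "conf" (0 to 1); they miss things now and then, are a little off and sometimes report something else, mostly with a low value. They report only what shows in the picture. A call takes as long as a camera call.
- models.cut_out(camera, query): "mask" (420x560 bool, what is visible of it) and "extent" ([left, top, right, bottom] in pixels, round what is visible of it).
The state is a dict: "clock": time; "joints": joint angles; "joint_vel": joint speeds; "joint_efforts": joint torques, N m; "position": TCP position; "ee_rot": TCP orientation; "contact_force": force on the tool from outside, world axes, zero at the start; "wrist_torque": the same for the moment, N m; "gripper_width": finger opening in mm.
Only numpy, scipy, OpenCV 4.12 (cv2) and the standard library are available. Lean on these libraries where they do the work, as an engineer would, in place of code of your own. Each camera call takes 0.05 s, during which the arm holds its last target.

TASK

The white chopping board lies flat and askew on the raised stone ledge (the low shelf on the counter), where nobody can get a finger under it. Using only your fingertips, push it back until it lies square against the low stone upstand along the back of the ledge, and push it along the ledge until about 4 cm of it sticks out past the end where the steel packing tray stands, so that the packer there can take hold of it. Slide it only, never pick it up or let it tip, and leave everything else where it stands.

Things in the scene. Friction and masses are not known exactly. Their poses are not given: they have to be found in the camera images.
- board: White plastic chopping board, a plate 140 mm wide (its x), 220 mm long (its y), 8 mm thick, about 0.25 kg, loose, flat on the ledge, roughly along it but askew by up to 15 degrees, its middle 105 to 135 mm in front of the upstand. Origin: centre of its underside, level with the ledge top. A few newtons on its edge slide it; its edges rub hard: a skew push with a corner on the upstand can jam.
- ledge: Fixed low counter shelf: grey stone slab on a steel leg frame; its place and yaw (a few degrees) vary. Origin: at counter height, mid-length. x points to the back (away from the robot), y along it to the left. Flat top 100 mm above the counter, from x = -125 (front edge) to +125 mm (face of the upstand), y = -230 to +230 mm (its open ends). The upstand is 20 mm thick, 30 mm above the top; the slab 25 mm.
- ledge_left_end (a point): Point on the top edge of the ledge's left (+y) end: ledge frame x = 55, y = 230, z = 100 mm. It lies on the middle line of a board that rests against the upstand.
- ledge_right_end (a point): The same point at the ledge's right (-y) end: ledge frame x = 55, y = -230, z = 100 mm.
- tray: Shallow rectangular stainless packing tray on the counter beyond one end of the ledge, sometimes the left end and sometimes the right: 220 x 170 mm, 40 mm high, small loop handles at its short sides; two white lidded dishes stand in it. The board must stick out at this end. Origin: centre of its underside. Leave it alone.
- tiffin: Tall three-tier steel lunch carrier (a round stack 126 mm across and about 195 mm high with its bail handle), on the counter beyond the other end of the ledge. Origin: centre of its underside. Leave it alone.
- katori: Small open steel bowl, 66 mm across the rim and 34 mm high, standing on the ledge near its front left corner, in front of the board's way. Origin: centre of its underside. Leave it alone.
- tumbler: Steel drinking tumbler, 58 mm across the rim and 85 mm high, standing on the ledge near its front right corner, in front of the board's way. Origin: centre of its underside. Leave it alone.
- dish0: White round plastic dish with its lid on, 100 mm across and 43 mm high, in the packing tray. Origin: centre of its underside. Leave it alone.
- dish1: The other such dish in the packing tray. Leave it alone.
- carton: Brown cardboard lunch carton with a ridge top, 75 x 110 mm and 140 mm high, on the counter in front of the ledge, to the left. Origin: centre of its underside. Leave it alone.
- spoon: Steel serving spoon, 180 mm long, lying on the counter in front of the ledge, to the right. Leave it alone.

How it is judged:
By the outcome, as a careful person would: the job done as asked, in the order asked, and still so for the second after the job is handed in, with the robot touching nothing.
It also fails if it takes over 51 s, if anything falls off the work surface, if the arm or the gripper's body presses on something with over 40 N, if the wrist force passes 120 N, or if a joint passes its speed limit or range.

## Working session

There is one attempt and no reset: what is moved stays moved. The work goes in short steps, Python scripts to look and compute and a tool call to move; the robot and the scene stay as the last step left them, time stands still between calls to the robot, and variables do not carry over. Pictures are saved under pics/ and viewed, and the job is handed in when it is done.

Besides the shell and the picture viewer there is one more tool, called after "Request:" by a JSON object that holds its "fn" and its "kwargs". arm_command: Moves the arm, as the interface text tells. Its arguments: {"type":"object","properties":{"rows":{"type":"array"}},"required":["rows"]}

```bash
ls; mkdir -p pics; python3 - <<'E'
from bench import arm,get_image,models
import cv2,numpy as np
for n in("scene","top"):
    r=get_image(n); cv2.imwrite(f"pics/{n}0.png",cv2.cvtColor(r["img"],cv2.COLOR_RGB2BGR)); print(n,r["K"],r["rvec"],r["tvec"])
s=arm.read_state();print(s); print(arm.grip_depth)
E
```

```text
pics
scene [[536.12634996   0.         282.76387027]
 [  0.         536.12634996 218.66741307]
 [  0.           0.           1.        ]] [ 2.07181299  1.46618325 -0.50469467] [-134.3859631  -301.06218427 2088.6606798 ]
top [[412.41406645   0.         290.41822202]
 [  0.         412.41406645 208.7039568 ]
 [  0.           0.           1.        ]] [ 2.20657327 -2.19623707  0.05784274] [ -28.16406034  463.11951488 1427.14548236]
{'clock': 0.1, 'joints': array([ 1.50158001e+00,  3.85470908e-01,  6.76158081e-03, -4.40038902e-04,
       -1.19399387e+00, -2.58612185e-01]), 'joint_vel': array([ 3.43402278e-04,  9.58392592e-05,  1.93483245e-03,  2.53529899e-03,
       -1.24102147e-03, -2.93986955e-04]), 'joint_efforts': array([-5.72627941e-04, -3.93325317e+01,  1.88927150e+01,  4.19795930e+00,
       -2.64568771e-03,  6.35161385e-06]), 'position': array([201.0496446 , 591.22944898, 230.33514869]), 'ee_rot': array([-0.69753889,  0.11612795,  0.69769931,  0.11475828]), 'contact_force': array([ 0.25135114, -0.26813926, -0.12391995]), 'wrist_torque': array([-0.03741052, -0.00397945,  0.00954081]), 'gripper_width': 85.33032123416008}
18.700000000000003
```

View pics/scene0.png

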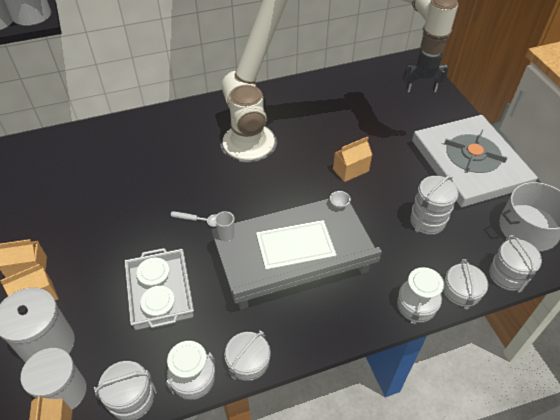

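View pics/top0.png

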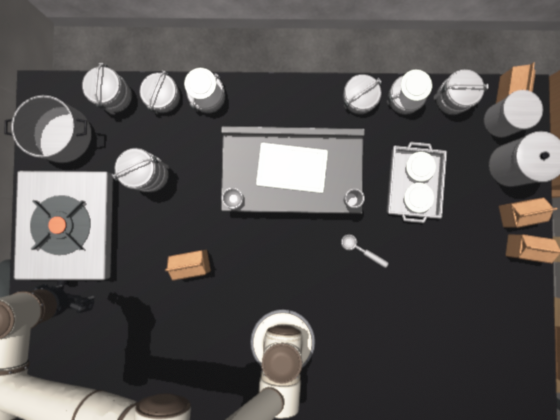

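```bash
cat > h.py <<'E'
from bench import arm,get_image,models
import cv2,numpy as np
from scipy.spatial.transform import Rotation as R
def unproj(r,px,z):
    K=np.array(r["K"]);Rm=cv2.Rodrigues(np.array(r["rvec"]))[0];t=np.array(r["tvec"]).ravel()
    px=np.atleast_2d(px).astype(float)
    d=np.c_[(px[:,0]-K[0,2])/K[0,0],(px[:,1]-K[1,2])/K[1,1],np.ones(len(px))]@Rm
    c=-Rm.T@t
    return c+d*((z-c[2])/d[:,2])[:,None]
def proj(r,P):
    return cv2.projectPoints(np.atleast_2d(P).astype(float),np.array(r["rvec"]),np.array(r["tvec"]),np.array(r["K"]),None)[0][:,0]
def quad(r,q,z,cam):
    out=models.cut_out(cam,q)
    for o in out[:2]: print(cam,q,round(o["conf"],2),o["extent"],o["mask"].sum())
    m=out[0]["mask"].astype(np.uint8)
    c=max(cv2.findContours(m,cv2.RETR_EXTERNAL,cv2.CHAIN_APPROX_NONE)[0],key=cv2.contourArea)[:,0]
    w=unproj(r,c,z)
    rect=cv2.minAreaRect(w[:,:2].astype(np.float32))
    return w,rect,out[0]
E
python3 - <<'E'
from h import *
for cam in("top","scene"):
    r=get_image(cam)
    w,rect,_=quad(r,"board",108,cam);print(rect);print(cv2.boxPoints(rect).round(1).tolist())
    w,rect,o=quad(r,"ledge",100,cam);print(rect);print(cv2.boxPoints(rect).round(1).tolist())
    np.save(f"ledge_{cam}.npy",o["mask"])
    for q,z in(("katori",134),("tumbler",185),("tiffin",150),("tray",40)):
        w,rect,o=quad(r,q,z,cam);print(q,rect)
im=r=get_image("top")["img"]
b=cv2.resize(im[115:225,205:455],None,fx=3.2,fy=3.2,interpolation=cv2.INTER_CUBIC)
cv2.imwrite("pics/zoom.png",cv2.cvtColor(b,cv2.COLOR_RGB2BGR))
E
```

```text
top board 0.96 [257.9, 143.0, 325.8, 189.2] 2771
top board 0.48 [340.3, 234.8, 389.8, 265.0] 342
((594.4010009765625, -29.346397399902344), (217.8914337158203, 139.68943786621094), 83.56462097167969)
[[512.7999877929688, -129.8000030517578], [651.5999755859375, -145.39999389648438], [676.0, 71.0999984741211], [537.2000122070312, 86.69999694824219]]
top ledge 0.87 [220.0, 124.7, 365.7, 211.3] 8164
top ledge 0.58 [253.7, 142.1, 326.5, 190.1] 2827
((589.4881591796875, -31.2567138671875), (468.6933288574219, 277.6977844238281), 89.26290893554688)
[[447.6000061035156, -263.79998779296875], [725.2999877929688, -267.3999938964844], [731.2999877929688, 201.3000030517578], [453.70001220703125, 204.89999389648438]]
top katori 0.87 [224.7, 189.1, 245.8, 206.7] 325
katori ((494.05877685546875, 161.2498321533203), (57.52998352050781, 63.81999969482422), 0.2973795235157013)
top tumbler 0.65 [346.6, 185.6, 364.8, 208.4] 302
tumbler ((492.1800231933594, -218.3970184326172), (55.40497970581055, 58.55900955200195), 0.28035929799079895)
top tiffin 0.63 [113.1, 146.1, 172.7, 192.8] 1821
top tiffin 0.57 
[... 843 characters left out ...]
999389648438]]
scene katori 0.7 [333.6, 191.7, 351.5, 208.4] 284
katori ((493.62591552734375, 159.9012908935547), (61.46279525756836, 73.5521469116211), 67.23446655273438)
scene tumbler 0.79 [213.8, 207.8, 236.5, 242.7] 467
scene tumbler 0.48 [257.2, 219.5, 336.2, 269.1] 2689
tumbler ((512.642578125, -227.6229248046875), (54.12432861328125, 110.66278076171875), 73.7123794555664)
scene tiffin 0.8 [411.2, 177.8, 459.7, 233.0] 2065
tiffin ((617.0883178710938, 429.09979248046875), (120.14620971679688, 272.73919677734375), 47.194313049316406)
scene tray 0.7 [126.0, 247.0, 194.1, 331.9] 2758
tray ((557.0079956054688, -460.9617004394531), (181.77149963378906, 270.58795166015625), 84.96160888671875)
```

View pics/zoom.png

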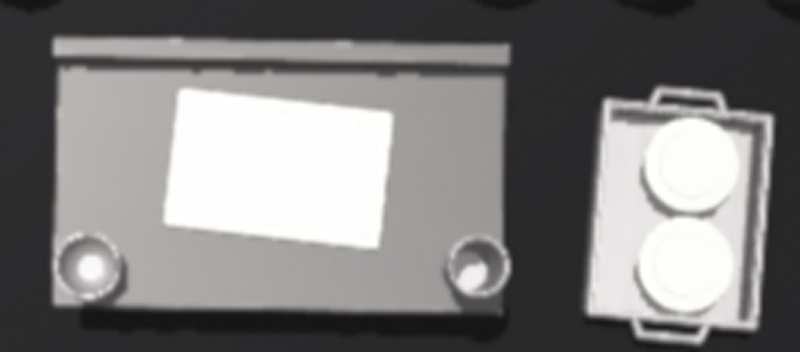

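```bash
cat > fit.py <<'E'
from h import *
from scipy.optimize import least_squares
r=get_image("top")
c=np.array([[53,305],[500,313],[510,44],[53,37],[54,60],[510,66]])/3.2+[205-.34,115-.34]
M=np.array([[-125,230,100],[-125,-230,100],[145,-230,130],[145,230,130],[125,230,130],[125,-230,130]],float)
def T(p,M):
    a=p[2];return np.c_[p[0]+M[:,0]*np.cos(a)-M[:,1]*np.sin(a),p[1]+M[:,0]*np.sin(a)+M[:,1]*np.cos(a),M[:,2]]
f=lambda p:(proj(r,T(p,M))-c).ravel()
s=least_squares(f,[590,-30,0.01]);print(s.x,np.degrees(s.x[2]));print(f(s.x).reshape(-1,2).round(2))
r2=get_image("scene")
for rr,n in((r,"top"),(r2,"scene")):
    im=cv2.cvtColor(rr["img"],cv2.COLOR_RGB2BGR)
    im=cv2.resize(im,None,fx=4,fy=4,interpolation=cv2.INTER_CUBIC)
    q=(proj(rr,T(s.x,M))+.5)*4-.5
    for a,b in((0,1),(1,2),(2,3),(3,0),(4,5)): cv2.line(im,q[a].round().astype(int).tolist(),q[b].round().astype(int).tolist(),(0,0,255),1)
    x0,y0=(840,460) if n=="top" else (820,740)
    cv2.imwrite(f"pics/fit_{n}.png",im[y0:y0+520,x0:x0+780])
E
python3 fit.py
```

```text
[ 5.74774654e+02 -2.98717533e+01 -1.09535771e-02] -0.6275937367389809
[[-0.29  0.49]
 [ 0.72  0.2 ]
 [-0.11  0.39]
 [ 0.15  0.16]
 [-0.31 -0.89]
 [-0.15 -0.35]]
```

View pics/fit_top.png

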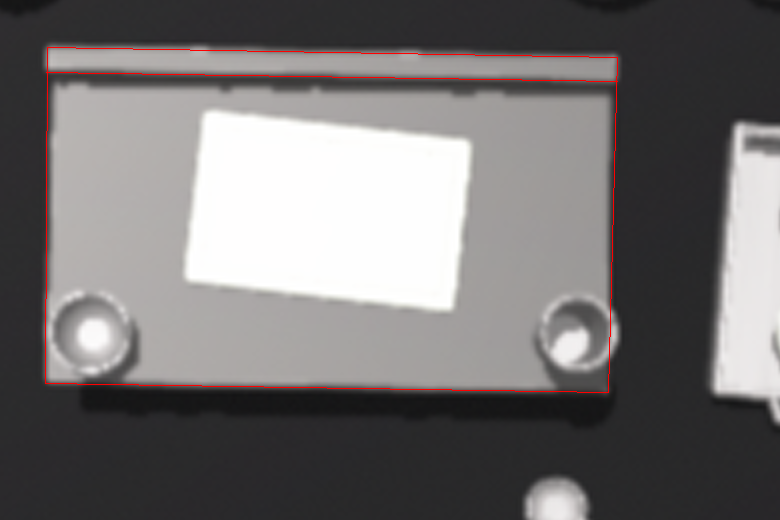

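View pics/fit_scene.png

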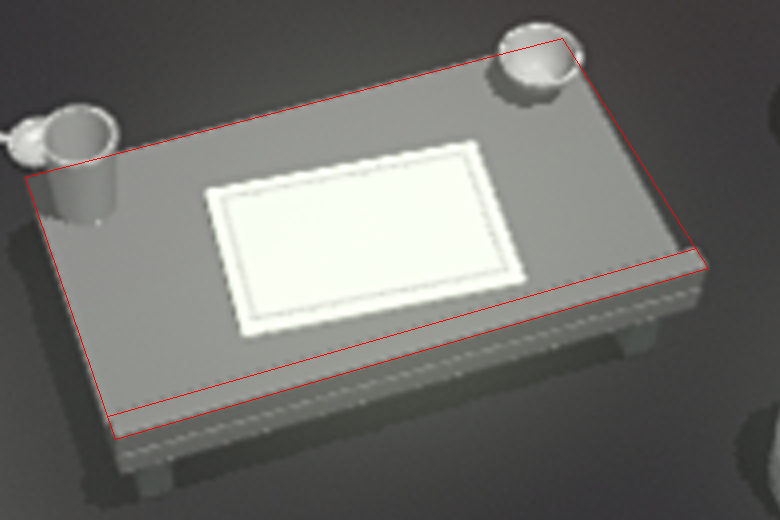

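```bash
cat > go.py <<'E'
from h import *
import sys
L=np.array([574.8,-29.9,-0.01095])
def L2W(x,y):
    c,s=np.cos(L[2]),np.sin(L[2]);return np.array([L[0]+x*c-y*s,L[1]+x*s+y*c])
def W2L(x,y):
    c,s=np.cos(L[2]),np.sin(L[2]);d=np.array([x,y])-L[:2];return np.array([d[0]*c+d[1]*s,-d[0]*s+d[1]*c])
# args: target in ledge frame lx ly z(world) yaw(deg of tool y rel. to ledge y)
def go(lx,ly,z,yaw=0):
    s=arm.read_state();Rt=R.from_quat(s["ee_rot"]);p=s["position"]
    a=L[2]+np.radians(yaw)
    y=np.array([-np.sin(a),np.cos(a),0]);x=np.array([0,0,-1.])
    best=None
    for sg in(1,-1):
        Rg=R.from_matrix(np.c_[x,sg*y,np.cross(x,sg*y)])
        rv=np.degrees((Rt.inv()*Rg).as_rotvec())
        if best is None or np.linalg.norm(rv)<np.linalg.norm(best):best=rv
    d=Rt.inv().apply(np.r_[L2W(lx,ly),z]-p)
    print("t",round(s["clock"],2),"pos",p.round(1),"ledge",W2L(*p[:2]).round(1),"F",s["contact_force"].round(1),"w",round(s["gripper_width"],1))
    print("shift mm",d.round(1),"turn",best.round(2)); print("ledge axes x,y in tool",Rt.inv().apply(np.r_[L2W(1,0)-L[:2],0]).round(4),Rt.inv().apply(np.r_[L2W(0,1)-L[:2],0]).round(4)); print("joints",s["joints"].round(2))
if __name__=="__main__": go(*map(float,sys.argv[1:]))
E
python3 go.py -88 0 230 0; python3 -c "
from go import *
b=np.array([[512.8,-129.8],[651.6,-145.4],[676,71.1],[537.2,86.7]])
print([W2L(*q).round(1).tolist() for q in b],W2L(594.4,-29.3))"
```

```text
t 0.95 pos [201.2 591.7 231.3] ledge [-380.4  617.5] F [-0.8  0.  -0.7] w 85.5
shift mm [   1.3  495.6 -470.2] turn [-18.15   0.    -0.  ]
ledge axes x,y in tool [-0.     -0.3115 -0.9502] [-0.     -0.9502  0.3115]
joints [ 1.5   0.38  0.01 -0.   -1.19 -0.26]
[[-60.9, -100.6], [78.1, -114.7], [100.1, 102.1], [-38.9, 116.2]] [19.5922551   0.81457974]
```

Request:
{"fn": "arm_command", "kwargs": {"rows": [{"dx": 0,"dy": 0.035,"dz": -0.033,"wx": -2.5,"gripper": -1},{"dx": 0,"dy": 0.07,"dz": -0.066,"wx": -5,"gripper": -1},{"dx": 0,"dy": 0.105,"dz": -0.099,"wx": -7.5,"gripper": -1},{"dx": 0,"dy": 0.14,"dz": -0.132,"wx": -10,"gripper": -1},{"dx": 0,"dy": 0.175,"dz": -0.165,"wx": -12.5,"gripper": -1},{"dx": 0,"dy": 0.21,"dz": -0.198,"wx": -15,"gripper": -1},{"dx": 0,"dy": 0.245,"dz": -0.231,"wx": -17,"gripper": -1},{"dx": 0,"dy": 0.28,"dz": -0.264,"wx": -18.15,"gripper": -1}]}}

```text
validation failed for argument at $.ro...
```

```bash
python3 go.py -88 0 230 0
```

```text
t 0.95 pos [201.2 591.7 231.3] ledge [-380.4  617.5] F [-0.8  0.  -0.7] w 85.5
shift mm [   1.3  495.6 -470.2] turn [-18.15   0.    -0.  ]
ledge axes x,y in tool [-0.     -0.3115 -0.9502] [-0.     -0.9502  0.3115]
joints [ 1.5   0.38  0.01 -0.   -1.19 -0.26]
```

Request:
{"fn": "arm_command", "kwargs": {"rows": [{"dx": 0,"dy": 0.035,"dz": -0.033,"wx": -2.5,"wy": 0,"wz": 0,"gripper": -1},{"dx": 0,"dy": 0.07,"dz": -0.066,"wx": -5,"wy": 0,"wz": 0,"gripper": -1},{"dx": 0,"dy": 0.105,"dz": -0.099,"wx": -7.5,"wy": 0,"wz": 0,"gripper": -1},{"dx": 0,"dy": 0.14,"dz": -0.132,"wx": -10,"wy": 0,"wz": 0,"gripper": -1},{"dx": 0,"dy": 0.175,"dz": -0.165,"wx": -12.5,"wy": 0,"wz": 0,"gripper": -1},{"dx": 0,"dy": 0.21,"dz": -0.198,"wx": -15,"wy": 0,"wz": 0,"gripper": -1},{"dx": 0,"dy": 0.245,"dz": -0.231,"wx": -17,"wy": 0,"wz": 0,"gripper": -1},{"dx": 0,"dy": 0.28,"dz": -0.264,"wx": -18.15,"wy": 0,"wz": 0,"gripper": -1}]}}

```text
clock: 1.75
position: [361.4, 239.8, 231.8]
ee_rot: [0.707, -0.003, -0.707, -0.004]
contact_force: [0.6, 0.1, 0.1]
gripper_width: 85.5
```

```bash
python3 go.py -88 0 230 0
```

```text
t 1.75 pos [361.4 239.8 231.8] ledge [-216.4  267.4] F [0.6 0.1 0.1] w 85.5
shift mm [   1.6  267.6 -127.9] turn [ 0.1  -0.05  0.05]
ledge axes x,y in tool [ 8.0e-04  1.8e-03 -1.0e+00] [ 9.0e-04 -1.0e+00 -1.8e-03]
joints [ 0.96  0.05 -0.43  0.   -1.09  0.6 ]
```

Request:
{"fn": "arm_command", "kwargs": {"rows": [{"dx": 0,"dy": 0.04,"dz": -0.019,"wx": 0,"wy": 0,"wz": 0,"gripper": -1},{"dx": 0,"dy": 0.08,"dz": -0.038,"wx": 0,"wy": 0,"wz": 0,"gripper": -1},{"dx": 0,"dy": 0.12,"dz": -0.057,"wx": 0,"wy": 0,"wz": 0,"gripper": -1},{"dx": 0,"dy": 0.16,"dz": -0.076,"wx": 0,"wy": 0,"wz": 0,"gripper": -1},{"dx": 0,"dy": 0.2,"dz": -0.095,"wx": 0,"wy": 0,"wz": 0,"gripper": -1},{"dx": 0,"dy": 0.24,"dz": -0.114,"wx": 0,"wy": 0,"wz": 0,"gripper": -1},{"dx": 0.02,"dy": 0.2676,"dz": -0.128,"wx": 0.1,"wy": 0,"wz": 0,"gripper": -1},{"dx": 0.05,"dy": 0.2676,"dz": -0.128,"wx": 0.1,"wy": 0,"wz": 0,"gripper": -1}]}}

```text
clock: 2.55
position: [489.7, -31.4, 182.6]
ee_rot: [0.709, -0.005, -0.705, -0.006]
contact_force: [0.4, -0.0, -0.5]
gripper_width: 85.5
```

Request:
{"fn": "arm_command", "kwargs": {"rows": [{"dx": 0.02,"dy": 0,"dz": 0,"wx": 0,"wy": 0,"wz": 0,"gripper": -1},{"dx": 0.04,"dy": 0,"dz": 0,"wx": 0,"wy": 0,"wz": 0,"gripper": -1},{"dx": 0.05,"dy": 0,"dz": 0,"wx": 0,"wy": 0,"wz": 0,"gripper": -1},{"dx": 0.055,"dy": 0,"dz": 0,"wx": 0,"wy": 0,"wz": 0,"gripper": -1},{"dx": 0.06,"dy": 0,"dz": 0,"wx": 0,"wy": 0,"wz": 0,"gripper": -1},{"dx": 0.06,"dy": 0,"dz": 0,"wx": 0,"wy": 0,"wz": 0,"gripper": -1},{"dx": 0.06,"dy": 0,"dz": 0,"wx": 0,"wy": 0,"wz": 0,"gripper": -1},{"dx": 0.06,"dy": 0,"dz": 0,"wx": 0,"wy": 0,"wz": 0,"gripper": -1}]}}

```text
clock: 3.35
position: [490.5, -31.2, 123.3]
ee_rot: [0.71, -0.005, -0.704, -0.006]
contact_force: [0.5, -0.9, 0.0]
gripper_width: 85.3
```

```bash
python3 go.py -88 0 110 0; python3 - <<'E'
from h import *
for cam,(x,y) in (("scene",(200,150)),("top",(205,115))):
    im=get_image(cam)["img"][y:y+150,x:x+200]
    cv2.imwrite(f"pics/a_{cam}.png",cv2.cvtColor(cv2.resize(im,None,fx=4,fy=4,interpolation=cv2.INTER_CUBIC),cv2.COLOR_RGB2BGR))
E
```

```text
t 3.35 pos [490.5 -31.2 123.3] ledge [-84.3  -2.2] F [ 0.5 -0.9  0. ] w 85.3
shift mm [13.3 -2.1  3.9] turn [-0.23 -0.45  0.1 ]
ledge axes x,y in tool [ 0.0079 -0.0041 -1.    ] [ 0.0017 -1.      0.0041]
joints [ 0.27  0.27 -0.47  0.   -0.82  1.29]
```

View pics/a_scene.png

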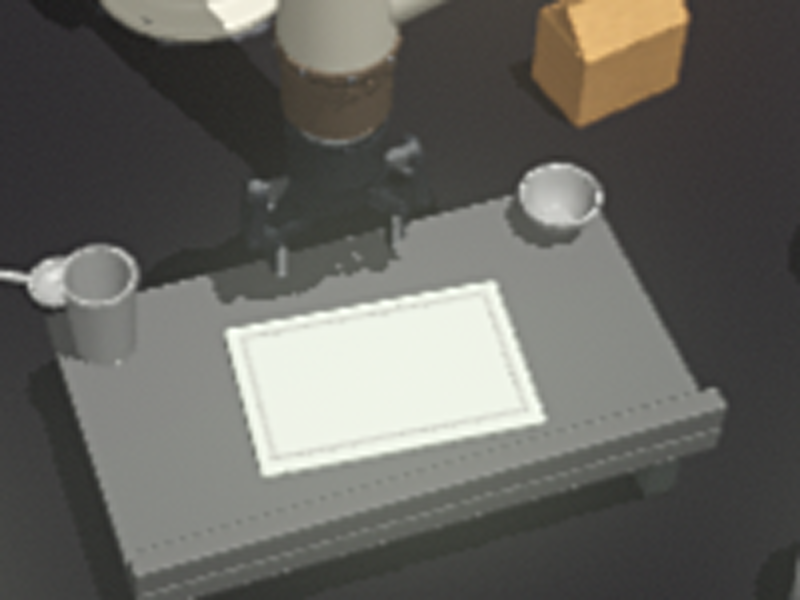

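```bash
python3 - <<'E'
from go import *
r=get_image("scene")
for z in(115,123,130,136,142):
    w=unproj(r,np.array([[398,255],[283,277]])/4+[200,150],z);print(z,[W2L(*q[:2]).round(1).tolist() for q in w])
E
```

```text
115 [[-82.6, 51.8], [-90.4, -42.4]]
123 [[-76.5, 49.3], [-84.3, -44.3]]
130 [[-71.2, 47.1], [-79.0, -46.0]]
136 [[-66.7, 45.3], [-74.4, -47.4]]
142 [[-62.1, 43.4], [-69.8, -48.9]]
```

Request:
{"fn": "arm_command", "kwargs": {"rows": [{"dx": 0.008,"dy": -0.002,"dz": 0.003,"wx": 0,"wy": -0.4,"wz": 0,"gripper": -1},{"dx": 0.013,"dy": -0.002,"dz": 0.003,"wx": 0,"wy": -0.4,"wz": 0,"gripper": -1},{"dx": 0.017,"dy": -0.002,"dz": 0.003,"wx": 0,"wy": -0.4,"wz": 0,"gripper": -1},{"dx": 0.019,"dy": -0.002,"dz": 0.003,"wx": 0,"wy": -0.4,"wz": 0,"gripper": -1},{"dx": 0.02,"dy": -0.002,"dz": 0.003,"wx": 0,"wy": -0.4,"wz": 0,"gripper": -1},{"dx": 0.021,"dy": -0.002,"dz": 0.003,"wx": 0,"wy": -0.4,"wz": 0,"gripper": -1},{"dx": 0.022,"dy": -0.002,"dz": 0.003,"wx": 0,"wy": -0.4,"wz": 0,"gripper": -1},{"dx": 0.022,"dy": -0.002,"dz": 0.003,"wx": 0,"wy": -0.4,"wz": 0,"gripper": -1}]}}

```text
clock: 4.3
position: [487.5, -29.2, 101.0]
ee_rot: [0.707, -0.005, -0.707, -0.006]
contact_force: [0.1, -0.2, -0.7]
gripper_width: 85.4
```

Request:
{"fn": "arm_command", "kwargs": {"rows": [{"dx": 0.0005,"dy": 0,"dz": 0,"wx": 0,"wy": 0,"wz": 0,"gripper": -1},{"dx": 0.001,"dy": 0,"dz": 0,"wx": 0,"wy": 0,"wz": 0,"gripper": -1},{"dx": 0.0015,"dy": 0,"dz": 0,"wx": 0,"wy": 0,"wz": 0,"gripper": -1},{"dx": 0.002,"dy": 0,"dz": 0,"wx": 0,"wy": 0,"wz": 0,"gripper": -1},{"dx": 0.0025,"dy": 0,"dz": 0,"wx": 0,"wy": 0,"wz": 0,"gripper": -1},{"dx": 0.003,"dy": 0,"dz": 0,"wx": 0,"wy": 0,"wz": 0,"gripper": -1},{"dx": 0.003,"dy": 0,"dz": 0,"wx": 0,"wy": 0,"wz": 0,"gripper": -1},{"dx": 0.003,"dy": 0,"dz": 0,"wx": 0,"wy": 0,"wz": 0,"gripper": -1}]}}

```text
clock: 5.1
position: [487.5, -29.2, 98.0]
ee_rot: [0.707, -0.005, -0.707, -0.006]
contact_force: [0.3, -0.3, -0.6]
gripper_width: 85.4
```

Request:
{"fn": "arm_command", "kwargs": {"rows": [{"dx": 0.001,"dy": 0,"dz": 0,"wx": 0,"wy": 0,"wz": 0,"gripper": -1},{"dx": 0.002,"dy": 0,"dz": 0,"wx": 0,"wy": 0,"wz": 0,"gripper": -1},{"dx": 0.003,"dy": 0,"dz": 0,"wx": 0,"wy": 0,"wz": 0,"gripper": -1},{"dx": 0.004,"dy": 0,"dz": 0,"wx": 0,"wy": 0,"wz": 0,"gripper": -1},{"dx": 0.005,"dy": 0,"dz": 0,"wx": 0,"wy": 0,"wz": 0,"gripper": -1},{"dx": 0.006,"dy": 0,"dz": 0,"wx": 0,"wy": 0,"wz": 0,"gripper": -1},{"dx": 0.007,"dy": 0,"dz": 0,"wx": 0,"wy": 0,"wz": 0,"gripper": -1},{"dx": 0.007,"dy": 0,"dz": 0,"wx": 0,"wy": 0,"wz": 0,"gripper": -1}]}}

```text
clock: 5.9
position: [487.4, -29.2, 90.8]
ee_rot: [-0.707, 0.005, 0.707, 0.006]
contact_force: [0.6, -0.7, 0.7]
gripper_width: 85.4
```

```bash
python3 go.py -70 0 90 0
```

```text
t 5.9 pos [487.4 -29.2  90.8] ledge [-87.4  -0.3] F [ 0.6 -0.7  0.7] w 85.4
shift mm [  0.8  -0.3 -17.4] turn [-0.25  0.    0.09]
ledge axes x,y in tool [-1.0e-04 -4.4e-03 -1.0e+00] [ 0.0016 -1.      0.0044]
joints [ 0.27  0.31 -0.51 -0.   -0.75  1.28]
```

Request:
{"fn": "arm_command", "kwargs": {"rows": [{"dx": 0.001,"dy": 0,"dz": 0,"wx": -0.25,"wy": 0,"wz": 0,"gripper": -1},{"dx": 0.0015,"dy": 0,"dz": -0.004,"wx": -0.25,"wy": 0,"wz": 0,"gripper": -1},{"dx": 0.0015,"dy": 0,"dz": -0.009,"wx": -0.25,"wy": 0,"wz": 0,"gripper": -1},{"dx": 0.0015,"dy": 0,"dz": -0.014,"wx": -0.25,"wy": 0,"wz": 0,"gripper": -1},{"dx": 0.0015,"dy": 0,"dz": -0.019,"wx": -0.25,"wy": 0,"wz": 0,"gripper": -1},{"dx": 0.0015,"dy": 0,"dz": -0.023,"wx": -0.25,"wy": 0,"wz": 0,"gripper": -1},{"dx": 0.0015,"dy": 0,"dz": -0.027,"wx": -0.25,"wy": 0,"wz": 0,"gripper": -1},{"dx": 0.0015,"dy": 0,"dz": -0.03,"wx": -0.25,"wy": 0,"wz": 0,"gripper": -1}]}}

```text
clock: 6.7
position: [517.3, -29.9, 89.1]
ee_rot: [-0.707, 0.003, 0.707, 0.004]
contact_force: [-2.1, 0.6, 0.8]
gripper_width: 85.3
```

```bash
cat > look.py <<'E'
from go import *
n=sys.argv[1]
for cam,(x,y) in (("scene",(200,170)),("top",(205,115))):
    r=get_image(cam)
    im=r["img"][y:y+130,x:x+195]
    cv2.imwrite(f"pics/{n}_{cam}.png",cv2.cvtColor(cv2.resize(im,None,fx=4,fy=4,interpolation=cv2.INTER_CUBIC),cv2.COLOR_RGB2BGR))
    try:
        w,rect,_=quad(r,"board",108,cam)
        b=cv2.boxPoints(rect);(a,c),sz,_=rect
        print(cam,"centre",W2L(*rect[0]).round(1),"size",np.round(sz,1),"corners",[W2L(*q).round(0).tolist() for q in b])
        e=b[1]-b[0] if np.linalg.norm(b[1]-b[0])>np.linalg.norm(b[2]-b[1]) else b[2]-b[1]
        e=e*np.sign(e[1]);print("yaw rel",round(np.degrees(-np.arctan2(e[0],e[1])-L[2]),2))
    except Exception as ex: print(ex)
E
python3 go.py -26 0 89 0;python3 look.py b
```

```text
t 6.7 pos [517.3 -29.9  89.1] ledge [-57.5  -0.6] F [-2.1  0.6  0.8] w 85.3
shift mm [  0.1  -0.6 -31.5] turn [-0.02  0.05  0.08]
ledge axes x,y in tool [-9.e-04 -3.e-04 -1.e+00] [ 1.4e-03 -1.0e+00  3.0e-04]
joints [ 0.25  0.36 -0.44 -0.   -0.77  1.31]
scene board 0.96 [257.0, 222.3, 338.4, 270.8] 2704
scene centre [27.4  1.9] size [219.5 145.8] corners [[-50.0, -105.0], [95.0, -111.0], [105.0, 108.0], [-41.0, 115.0]]
yaw rel -2.52
top board 0.74 [257.3, 139.7, 326.2, 185.9] 1930
top board 0.71 [344.1, 235.1, 388.6, 266.2] 415
top centre [32.9  5.3] size [223.7 142. ] corners [[-45.0, -102.0], [97.0, -111.0], [111.0, 112.0], [-31.0, 121.0]]
yaw rel -3.7
```

View pics/b_scene.png

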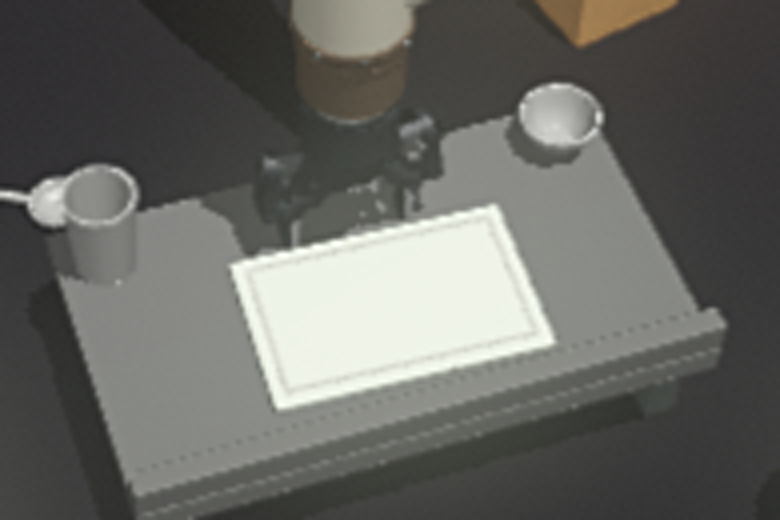

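Request:
{"fn": "arm_command", "kwargs": {"rows": [{"dx": 0,"dy": 0,"dz": -0.004,"wx": 0,"wy": 0,"wz": 0,"gripper": -1},{"dx": 0,"dy": 0,"dz": -0.008,"wx": 0,"wy": 0,"wz": 0,"gripper": -1},{"dx": 0,"dy": 0,"dz": -0.012,"wx": 0,"wy": 0,"wz": 0,"gripper": -1},{"dx": 0,"dy": 0,"dz": -0.016,"wx": 0,"wy": 0,"wz": 0,"gripper": -1},{"dx": 0,"dy": 0,"dz": -0.019,"wx": 0,"wy": 0,"wz": 0,"gripper": -1},{"dx": 0,"dy": 0,"dz": -0.022,"wx": 0,"wy": 0,"wz": 0,"gripper": -1},{"dx": 0,"dy": 0,"dz": -0.024,"wx": 0,"wy": 0,"wz": 0,"gripper": -1},{"dx": 0,"dy": 0,"dz": -0.025,"wx": 0,"wy": 0,"wz": 0,"gripper": -1}]}}

```text
clock: 7.7
position: [543.2, -29.7, 89.3]
ee_rot: [0.708, -0.003, -0.707, -0.004]
contact_force: [-2.6, 0.0, 0.2]
gripper_width: 85.4
```

```bash
python3 go.py -26 0 89 0;python3 look.py c
```

```text
t 7.7 pos [543.2 -29.7  89.3] ledge [-31.6  -0.2] F [-2.6  0.   0.2] w 85.4
shift mm [ 0.3 -0.1 -5.6] turn [ 0.02 -0.08  0.11]
ledge axes x,y in tool [ 1.3e-03  4.0e-04 -1.0e+00] [ 1.9e-03 -1.0e+00 -4.0e-04]
joints [ 0.24  0.4  -0.38 -0.   -0.8   1.32]
scene board 0.69 [261.5, 225.5, 341.5, 274.5] 2452
scene centre [45.3  7.3] size [220.8 130.5] corners [[-20.0, -103.0], [111.0, -103.0], [111.0, 118.0], [-20.0, 118.0]]
yaw rel 0.01
top board 0.84 [255.9, 134.4, 320.2, 179.7] 1577
top board 0.53 [385.6, 146.7, 445.1, 220.3] 2239
top centre [54.7  7.5] size [219.3 135.3] corners [[-14.0, -101.0], [121.0, -103.0], [124.0, 116.0], [-11.0, 118.0]]
yaw rel -0.83
```

View pics/c_scene.png

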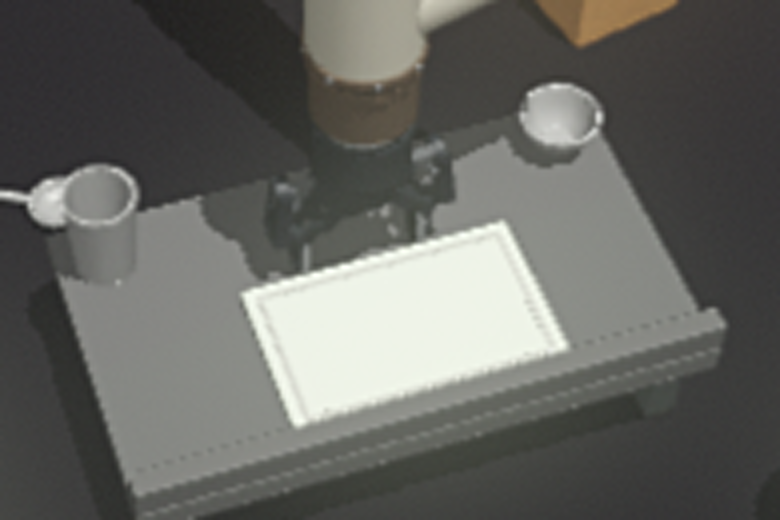

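Request:
{"fn": "arm_command", "kwargs": {"rows": [{"dx": 0,"dy": 0,"dz": -0.001,"wx": 0,"wy": 0,"wz": 0,"gripper": -1},{"dx": 0,"dy": 0,"dz": -0.0015,"wx": 0,"wy": 0,"wz": 0,"gripper": -1},{"dx": 0,"dy": 0,"dz": -0.002,"wx": 0,"wy": 0,"wz": 0,"gripper": -1},{"dx": 0,"dy": 0,"dz": -0.0025,"wx": 0,"wy": 0,"wz": 0,"gripper": -1},{"dx": 0,"dy": 0,"dz": -0.003,"wx": 0,"wy": 0,"wz": 0,"gripper": -1},{"dx": 0,"dy": 0,"dz": -0.0035,"wx": 0,"wy": 0,"wz": 0,"gripper": -1},{"dx": 0,"dy": 0,"dz": -0.004,"wx": 0,"wy": 0,"wz": 0,"gripper": -1},{"dx": 0,"dy": 0,"dz": -0.004,"wx": 0,"wy": 0,"wz": 0,"gripper": -1}]}}

```text
clock: 8.7
position: [546.7, -29.7, 89.3]
ee_rot: [0.707, -0.003, -0.707, -0.004]
contact_force: [-4.7, 0.7, 1.4]
gripper_width: 85.6
```

Request:
{"fn": "arm_command", "kwargs": {"rows": [{"dx": 0,"dy": 0,"dz": -0.0005,"wx": 0,"wy": 0,"wz": 0,"gripper": -1},{"dx": 0,"dy": 0,"dz": -0.001,"wx": 0,"wy": 0,"wz": 0,"gripper": -1},{"dx": 0,"dy": 0,"dz": -0.0015,"wx": 0,"wy": 0,"wz": 0,"gripper": -1},{"dx": 0,"dy": 0,"dz": -0.002,"wx": 0,"wy": 0,"wz": 0,"gripper": -1},{"dx": 0,"dy": 0,"dz": -0.002,"wx": 0,"wy": 0,"wz": 0,"gripper": -1},{"dx": 0,"dy": 0,"dz": -0.002,"wx": 0,"wy": 0,"wz": 0,"gripper": -1},{"dx": 0,"dy": 0,"dz": -0.002,"wx": 0,"wy": 0,"wz": 0,"gripper": -1},{"dx": 0,"dy": 0,"dz": -0.002,"wx": 0,"wy": 0,"wz": 0,"gripper": -1}]}}

```text
clock: 9.5
position: [546.7, -29.8, 89.3]
ee_rot: [-0.706, 0.003, 0.708, 0.004]
contact_force: [-7.4, 2.7, 4.5]
gripper_width: 85.1
```

```bash
python3 go.py -26 0 89 0; python3 -c "
from bench import arm
print(arm.read_state()['wrist_torque'])"
```

```text
t 9.5 pos [546.7 -29.8  89.3] ledge [-28.1  -0.2] F [-7.4  2.7  4.5] w 85.1
shift mm [ 0.3 -0.2 -2.1] turn [0.01 0.2  0.1 ]
ledge axes x,y in tool [-3.5e-03  1.0e-04 -1.0e+00] [ 1.7e-03 -1.0e+00 -1.0e-04]
joints [ 0.24  0.4  -0.36 -0.   -0.81  1.32]
[0.60593929 2.23385913 0.08206211]
```

Request:
{"fn": "arm_command", "kwargs": {"rows": [{"dx": 0,"dy": 0,"dz": -0.003,"wx": 0,"wy": 0,"wz": 0,"gripper": -1},{"dx": 0,"dy": 0,"dz": -0.0035,"wx": 0,"wy": 0,"wz": 0,"gripper": -1},{"dx": 0,"dy": 0,"dz": -0.004,"wx": 0,"wy": 0,"wz": 0,"gripper": -1},{"dx": 0,"dy": 0,"dz": -0.0045,"wx": 0,"wy": 0,"wz": 0,"gripper": -1},{"dx": 0,"dy": 0,"dz": -0.005,"wx": 0,"wy": 0,"wz": 0,"gripper": -1},{"dx": 0,"dy": 0,"dz": -0.005,"wx": 0,"wy": 0,"wz": 0,"gripper": -1},{"dx": 0,"dy": 0,"dz": -0.005,"wx": 0,"wy": 0,"wz": 0,"gripper": -1},{"dx": 0,"dy": 0,"dz": -0.005,"wx": 0,"wy": 0,"wz": 0,"gripper": -1}]}}

```text
clock: 10.3
position: [546.7, -29.9, 89.2]
ee_rot: [-0.702, 0.004, 0.712, 0.004]
contact_force: [-14.6, 5.3, 10.3]
gripper_width: 85.4
```

```bash
python3 go.py -50 0 89 0; python3 look.py d
```

```text
t 10.3 pos [546.7 -29.9  89.2] ledge [-28.1  -0.3] F [-14.6   5.3  10.3] w 85.4
shift mm [ 0.5 -0.3 21.9] turn [-0.02  0.81  0.06]
ledge axes x,y in tool [-1.420e-02 -3.000e-04 -9.999e-01] [ 1.1e-03 -1.0e+00  3.0e-04]
joints [ 0.24  0.41 -0.36 -0.01 -0.82  1.32]
scene board 0.77 [261.7, 226.5, 341.0, 275.2] 2348
scene centre [46.3  7.1] size [218.5 124.8] corners [[-16.0, -102.0], [109.0, -102.0], [109.0, 116.0], [-16.0, 116.0]]
yaw rel 0.03
top board 0.66 [258.7, 132.5, 322.7, 176.0] 1520
top board 0.27 [344.1, 189.6, 366.1, 208.3] 292
top centre [59.9  7.5] size [222.  135.7] corners [[-12.0, -101.0], [124.0, -106.0], [132.0, 116.0], [-4.0, 121.0]]
yaw rel -1.99
```

View pics/d_scene.png

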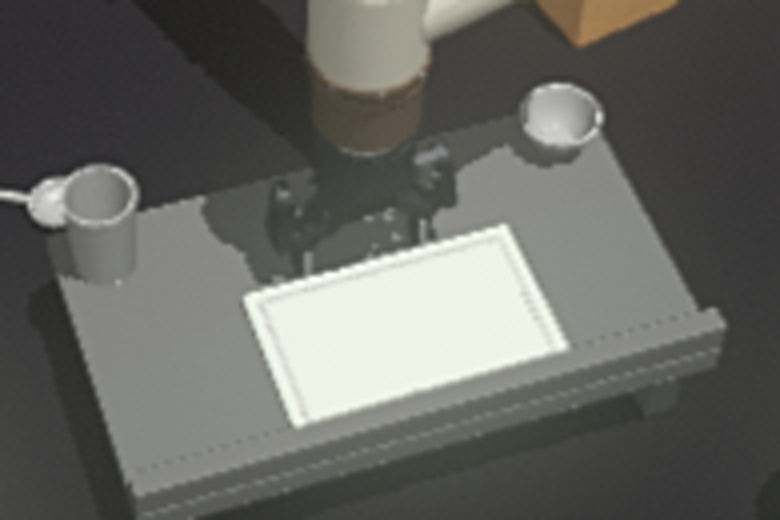

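View pics/d_top.png

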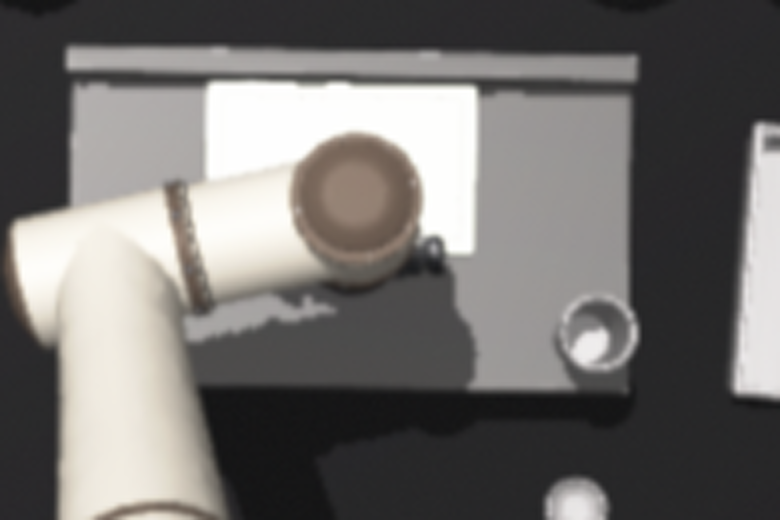

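Request:
{"fn": "arm_command", "kwargs": {"rows": [{"dx": 0,"dy": 0,"dz": 0.003,"wx": 0,"wy": 0.8,"wz": 0,"gripper": -1},{"dx": 0,"dy": 0,"dz": 0.012,"wx": 0,"wy": 0.8,"wz": 0,"gripper": -1},{"dx": 0,"dy": 0,"dz": 0.02,"wx": 0,"wy": 0.8,"wz": 0,"gripper": -1},{"dx": -0.03,"dy": 0,"dz": 0.02,"wx": 0,"wy": 0.8,"wz": 0,"gripper": -1},{"dx": -0.07,"dy": 0,"dz": 0.02,"wx": 8,"wy": 0.8,"wz": 0,"gripper": -1},{"dx": -0.1,"dy": -0.01,"dz": 0,"wx": 16,"wy": 0.8,"wz": 0,"gripper": -1},{"dx": -0.1,"dy": -0.04,"dz": -0.02,"wx": 24,"wy": 0.8,"wz": 0,"gripper": -1},{"dx": -0.1,"dy": -0.07,"dz": -0.04,"wx": 32,"wy": 0.8,"wz": 0,"gripper": -1}]}}

```text
clock: 11.3
position: [590.5, 40.1, 190.7]
ee_rot: [0.679, -0.201, -0.676, -0.201]
contact_force: [-0.4, -0.4, 0.1]
gripper_width: 85.2
```

```bash
python3 go.py 50 148 190 90
```

```text
t 11.3 pos [590.5  40.1 190.7] ledge [14.9 70.2] F [-0.4 -0.4  0.1] w 85.2
shift mm [  0.8 -84.5  12.1] turn [57.57 -0.18  0.18]
ledge axes x,y in tool [ 0.0042 -0.5363 -0.844 ] [-0.0012 -0.844   0.5363]
joints [ 0.34  0.36 -0.14  0.   -1.07  0.65]
```

Take a clean picture from here later; continue to above the left end.

Request:
{"fn": "arm_command", "kwargs": {"rows": [{"dx": 0,"dy": -0.015,"dz": 0.002,"wx": 8,"wy": 0,"wz": 0,"gripper": -1},{"dx": 0,"dy": -0.03,"dz": 0.004,"wx": 16,"wy": 0,"wz": 0,"gripper": -1},{"dx": 0,"dy": -0.045,"dz": 0.006,"wx": 24,"wy": 0,"wz": 0,"gripper": -1},{"dx": 0,"dy": -0.06,"dz": 0.008,"wx": 32,"wy": 0,"wz": 0,"gripper": -1},{"dx": 0,"dy": -0.075,"dz": 0.01,"wx": 40,"wy": 0,"wz": 0,"gripper": -1},{"dx": 0,"dy": -0.0845,"dz": 0.012,"wx": 48,"wy": 0,"wz": 0,"gripper": -1},{"dx": 0,"dy": -0.0845,"dz": 0.012,"wx": 56,"wy": 0,"wz": 0,"gripper": -1},{"dx": 0,"dy": -0.0845,"dz": 0.012,"wx": 57.6,"wy": -0.2,"wz": 0.2,"gripper": -1}]}}

```text
clock: 12.1
position: [626.7, 117.9, 190.7]
ee_rot: [-0.497, 0.503, 0.497, 0.503]
contact_force: [-0.2, -0.1, -0.3]
gripper_width: 85.6
```

```bash
python3 go.py 50 148 89 90; python3 look.py e
```

```text
t 12.1 pos [626.7 117.9 190.7] ledge [ 50.3 148.4] F [-0.2 -0.1 -0.3] w 85.6
shift mm [101.7   0.3  -0.4] turn [-0.07  0.02  0.01]
ledge axes x,y in tool [ 2.0e-04 -1.0e+00  1.2e-03] [3.0e-04 1.2e-03 1.0e+00]
joints [ 0.44  0.43 -0.02 -0.   -1.12 -0.45]
scene board 0.82 [259.5, 226.7, 340.6, 275.8] 2445
scene board 0.39 [213.4, 199.1, 381.5, 311.4] 8290
scene centre [45.4  8.1] size [221.6 129.6] corners [[-21.0, -102.0], [109.0, -103.0], [111.0, 118.0], [-18.0, 120.0]]
yaw rel -0.63
top board 0.63 [254.6, 131.7, 322.1, 176.4] 2912
top centre [58.2  8.8] size [141.6 225.5] corners [[-14.0, 120.0], [-11.0, -105.0], [131.0, -103.0], [127.0, 123.0]]
yaw rel 0.94
```

View pics/e_scene.png

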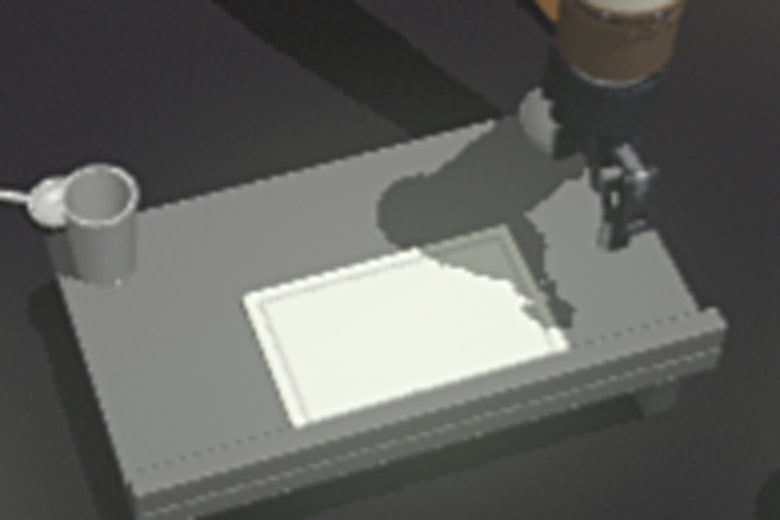

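View pics/e_top.png

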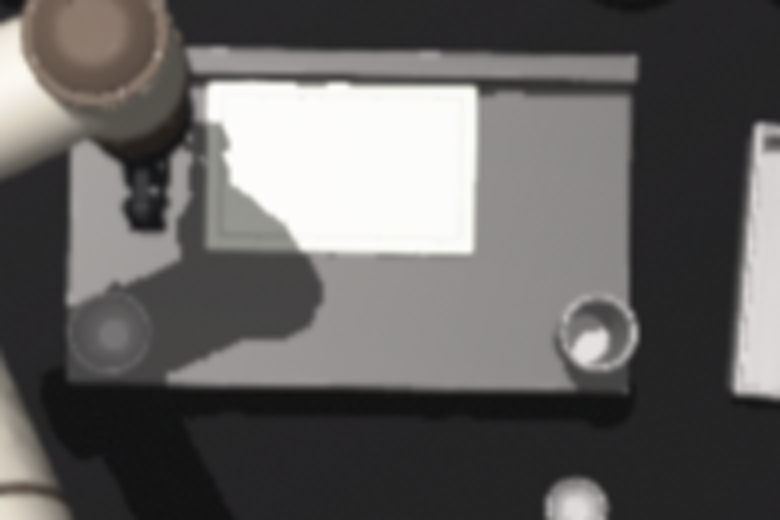

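Request:
{"fn": "arm_command", "kwargs": {"rows": [{"dx": 0.025,"dy": 0.001,"dz": 0,"wx": 0,"wy": 0,"wz": 0,"gripper": -1},{"dx": 0.05,"dy": 0.001,"dz": 0,"wx": 0,"wy": 0,"wz": 0,"gripper": -1},{"dx": 0.075,"dy": 0.001,"dz": 0,"wx": 0,"wy": 0,"wz": 0,"gripper": -1},{"dx": 0.09,"dy": 0.001,"dz": 0,"wx": 0,"wy": 0,"wz": 0,"gripper": -1},{"dx": 0.097,"dy": 0.001,"dz": 0,"wx": 0,"wy": 0,"wz": 0,"gripper": -1},{"dx": 0.1,"dy": 0.001,"dz": 0,"wx": 0,"wy": 0,"wz": 0,"gripper": -1},{"dx": 0.101,"dy": 0.001,"dz": 0,"wx": 0,"wy": 0,"wz": 0,"gripper": -1},{"dx": 0.101,"dy": 0.001,"dz": 0,"wx": 0,"wy": 0,"wz": 0,"gripper": -1}]}}

```text
clock: 13.1
position: [626.2, 117.5, 90.8]
ee_rot: [-0.498, 0.502, 0.497, 0.503]
contact_force: [1.1, -0.4, 0.5]
gripper_width: 85.4
```

```bash
python3 go.py 49 -39 89.5 90
```

```text
t 13.1 pos [626.2 117.5  90.8] ledge [ 49.8 147.9] F [ 1.1 -0.4  0.5] w 85.4
shift mm [   1.1    1.1 -186.9] turn [0.07 0.05 0.1 ]
ledge axes x,y in tool [ 0.0017 -1.     -0.0013] [ 9.0e-04 -1.3e-03  1.0e+00]
joints [ 0.44  0.53 -0.14 -0.   -0.9  -0.45]
```

Request:
{"fn": "arm_command", "kwargs": {"rows": [{"dx": 0.001,"dy": 0.0005,"dz": -0.006,"wx": 0,"wy": 0,"wz": 0,"gripper": -1},{"dx": 0.001,"dy": 0.0005,"dz": -0.012,"wx": 0,"wy": 0,"wz": 0,"gripper": -1},{"dx": 0.001,"dy": 0.0005,"dz": -0.017,"wx": 0,"wy": 0,"wz": 0,"gripper": -1},{"dx": 0.001,"dy": 0.0005,"dz": -0.022,"wx": 0,"wy": 0,"wz": 0,"gripper": -1},{"dx": 0.001,"dy": 0.0005,"dz": -0.027,"wx": 0,"wy": 0,"wz": 0,"gripper": -1},{"dx": 0.001,"dy": 0.0005,"dz": -0.032,"wx": 0,"wy": 0,"wz": 0,"gripper": -1},{"dx": 0.001,"dy": 0.0005,"dz": -0.037,"wx": 0,"wy": 0,"wz": 0,"gripper": -1},{"dx": 0.001,"dy": 0.0005,"dz": -0.042,"wx": 0,"wy": 0,"wz": 0,"gripper": -1}]}}

```text
clock: 13.9
position: [625.6, 75.5, 90.1]
ee_rot: [-0.498, 0.501, 0.497, 0.503]
contact_force: [-0.3, 5.1, 2.8]
gripper_width: 85.1
```

```bash
python3 go.py 49 -39 89.5 90; python3 look.py f
```

```text
t 13.9 pos [625.6  75.5  90.1] ledge [ 49.6 105.9] F [-0.3  5.1  2.8] w 85.1
shift mm [   0.4    0.8 -144.9] turn [0.08 0.08 0.14]
ledge axes x,y in tool [ 0.0025 -1.     -0.0014] [ 0.0014 -0.0014  1.    ]
joints [ 0.38  0.52 -0.16 -0.   -0.89 -0.39]
scene board 0.68 [253.5, 229.8, 334.2, 279.9] 2516
scene centre [ 46.2 -17.1] size [222.3 129.7] corners [[-19.0, -128.0], [111.0, -128.0], [111.0, 94.0], [-19.0, 94.0]]
yaw rel 0.01
top board 0.8 [263.1, 131.2, 331.8, 175.8] 2673
top board 0.47 [223.0, 130.3, 361.9, 212.2] 6595
top centre [ 57.3 -17.2] size [217.8 142.7] corners [[-14.0, -126.0], [128.0, -126.0], [129.0, 92.0], [-14.0, 92.0]]
yaw rel -0.11
```

View pics/f_scene.png

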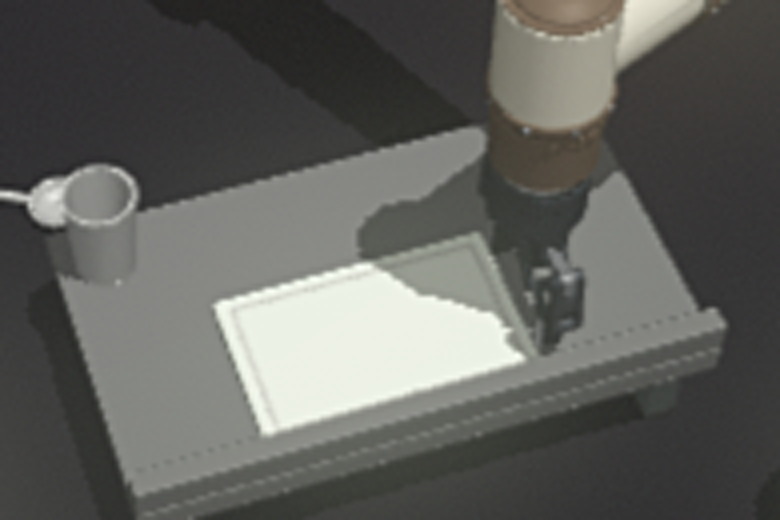

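Request:
{"fn": "arm_command", "kwargs": {"rows": [{"dx": 0.0004,"dy": 0.0005,"dz": -0.006,"wx": 0,"wy": 0,"wz": 0,"gripper": -1},{"dx": 0.0004,"dy": 0.0005,"dz": -0.012,"wx": 0,"wy": 0,"wz": 0,"gripper": -1},{"dx": 0.0004,"dy": 0.0005,"dz": -0.018,"wx": 0,"wy": 0,"wz": 0,"gripper": -1},{"dx": 0.0004,"dy": 0.0005,"dz": -0.024,"wx": 0,"wy": 0,"wz": 0,"gripper": -1},{"dx": 0.0004,"dy": 0.0005,"dz": -0.03,"wx": 0,"wy": 0,"wz": 0,"gripper": -1},{"dx": 0.0004,"dy": 0.0005,"dz": -0.036,"wx": 0,"wy": 0,"wz": 0,"gripper": -1},{"dx": 0.0004,"dy": 0.0005,"dz": -0.042,"wx": 0,"wy": 0,"wz": 0,"gripper": -1},{"dx": 0.0004,"dy": 0.0005,"dz": -0.048,"wx": 0,"wy": 0,"wz": 0,"gripper": -1}]}}

```text
clock: 14.9
position: [624.5, 26.4, 89.5]
ee_rot: [-0.498, 0.502, 0.497, 0.503]
contact_force: [-0.7, 4.4, 5.0]
gripper_width: 85.6
```

```bash
python3 go.py 49 -39 89.5 90; python3 look.py g
```

```text
t 14.9 pos [624.5  26.4  89.5] ledge [49.1 56.9] F [-0.7  4.4  5. ] w 85.6
shift mm [ -0.1   0.2 -95.9] turn [0.08 0.01 0.11]
ledge axes x,y in tool [ 0.002  -1.     -0.0014] [ 2.0e-04 -1.4e-03  1.0e+00]
joints [ 0.3   0.51 -0.17  0.   -0.89 -0.31]
scene board 0.81 [236.9, 234.1, 319.7, 282.9] 2453
scene board 0.58 [410.7, 176.5, 457.8, 235.6] 2079
scene centre [ 46.6 -65.3] size [219.8 126.1] corners [[-16.0, -175.0], [110.0, -175.0], [110.0, 45.0], [-17.0, 45.0]]
yaw rel 0.02
top board 0.85 [279.3, 134.7, 343.2, 178.8] 2639
top centre [ 56.7 -66.2] size [216.4 143.1] corners [[-17.0, -173.0], [127.0, -175.0], [130.0, 41.0], [-13.0, 43.0]]
yaw rel -0.92
```

Request:
{"fn": "arm_command", "kwargs": {"rows": [{"dx": -0.0005,"dy": 0,"dz": -0.006,"wx": 0,"wy": 0,"wz": 0,"gripper": -1},{"dx": -0.0005,"dy": 0,"dz": -0.012,"wx": 0,"wy": 0,"wz": 0,"gripper": -1},{"dx": -0.0005,"dy": 0,"dz": -0.018,"wx": 0,"wy": 0,"wz": 0,"gripper": -1},{"dx": -0.0005,"dy": 0,"dz": -0.024,"wx": 0,"wy": 0,"wz": 0,"gripper": -1},{"dx": -0.0005,"dy": 0,"dz": -0.03,"wx": 0,"wy": 0,"wz": 0,"gripper": -1},{"dx": -0.0005,"dy": 0,"dz": -0.036,"wx": 0,"wy": 0,"wz": 0,"gripper": -1},{"dx": -0.0005,"dy": 0,"dz": -0.042,"wx": 0,"wy": 0,"wz": 0,"gripper": -1},{"dx": -0.0005,"dy": 0,"dz": -0.048,"wx": 0,"wy": 0,"wz": 0,"gripper": -1}]}}

```text
clock: 15.9
position: [622.8, -22.9, 88.9]
ee_rot: [-0.497, 0.503, 0.497, 0.502]
contact_force: [0.1, 2.1, -1.0]
gripper_width: 85.4
```

```bash
python3 go.py 49 -39 89.5 90; python3 look.py g2
```

```text
t 15.9 pos [622.8 -22.9  88.9] ledge [47.9  7.5] F [ 0.1  2.1 -1. ] w 85.4
shift mm [ -0.6  -1.  -46.5] turn [ 0.03 -0.08 -0.08]
ledge axes x,y in tool [-1.4e-03 -1.0e+00 -6.0e-04] [-1.3e-03 -6.0e-04  1.0e+00]
joints [ 0.22  0.51 -0.17  0.   -0.89 -0.23]
scene board 0.94 [223.1, 237.9, 303.9, 290.9] 2592
scene board 0.46 [212.2, 196.4, 381.2, 309.0] 6830
scene centre [  46.7 -114.4] size [221.6 130.1] corners [[-18.0, -225.0], [112.0, -225.0], [111.0, -3.0], [-19.0, -4.0]]
yaw rel 0.2
top board 0.81 [295.7, 132.6, 359.7, 178.5] 2559
top centre [  57. -114.] size [141.7 216.6] corners [[-16.0, -7.0], [-12.0, -223.0], [130.0, -221.0], [126.0, -5.0]]
yaw rel 0.93
```

View pics/g2_top.png

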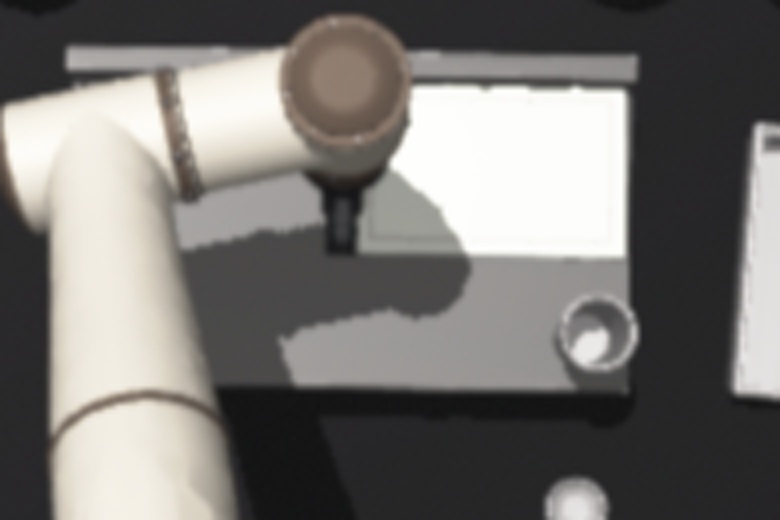

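Request:
{"fn": "arm_command", "kwargs": {"rows": [{"dx": -0.001,"dy": -0.001,"dz": -0.006,"wx": 0,"wy": 0,"wz": 0,"gripper": -1},{"dx": -0.001,"dy": -0.001,"dz": -0.012,"wx": 0,"wy": 0,"wz": 0,"gripper": -1},{"dx": -0.001,"dy": -0.001,"dz": -0.018,"wx": 0,"wy": 0,"wz": 0,"gripper": -1},{"dx": -0.001,"dy": -0.001,"dz": -0.024,"wx": 0,"wy": 0,"wz": 0,"gripper": -1},{"dx": -0.001,"dy": -0.001,"dz": -0.03,"wx": 0,"wy": 0,"wz": 0,"gripper": -1},{"dx": -0.001,"dy": -0.001,"dz": -0.035,"wx": 0,"wy": 0,"wz": 0,"gripper": -1},{"dx": -0.001,"dy": -0.001,"dz": -0.039,"wx": 0,"wy": 0,"wz": 0,"gripper": -1},{"dx": -0.001,"dy": -0.001,"dz": -0.041,"wx": 0,"wy": 0,"wz": 0,"gripper": -1}]}}

```text
clock: 16.9
position: [623.7, -64.3, 90.3]
ee_rot: [-0.498, 0.503, 0.497, 0.502]
contact_force: [0.4, 1.8, 0.7]
gripper_width: 85.4
```

```bash
python3 go.py 49 -39 89.5 90; python3 look.py i
```

```text
t 16.9 pos [623.7 -64.3  90.3] ledge [ 49.2 -33.9] F [0.4 1.8 0.7] w 85.4
shift mm [ 0.8  0.2 -5.1] turn [ 0.   -0.09 -0.04]
ledge axes x,y in tool [-7.e-04 -1.e+00 -1.e-04] [-1.6e-03 -1.0e-04  1.0e+00]
joints [ 0.16  0.51 -0.16  0.   -0.89 -0.17]
scene board 0.68 [208.2, 241.2, 290.7, 297.4] 2610
scene board 0.52 [211.0, 210.1, 232.6, 245.8] 470
scene centre [  55.  -155.9] size [219.6 142.7] corners [[-17.0, -266.0], [126.0, -266.0], [127.0, -46.0], [-16.0, -46.0]]
yaw rel -0.09
top board 0.67 [307.7, 132.8, 372.5, 176.6] 2513
top centre [  57.7 -156.6] size [141.7 216.8] corners [[-15.0, -49.0], [-11.0, -266.0], [130.0, -264.0], [127.0, -47.0]]
yaw rel 0.93
```

View pics/i_top.png

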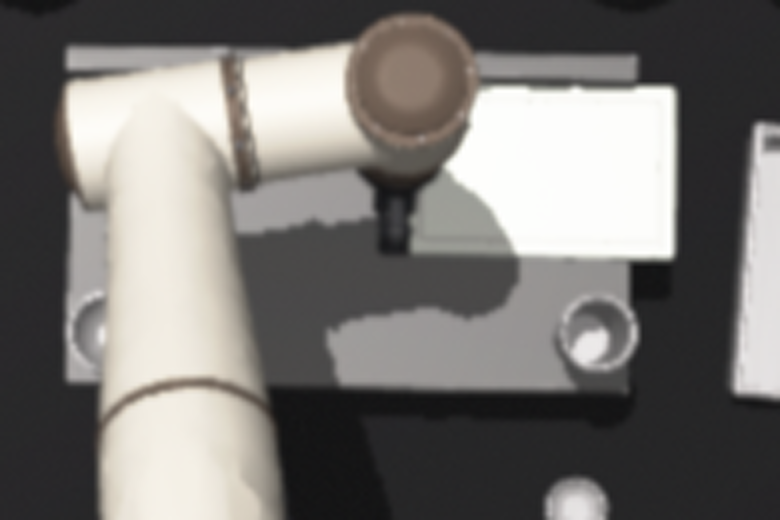

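View pics/i_scene.png

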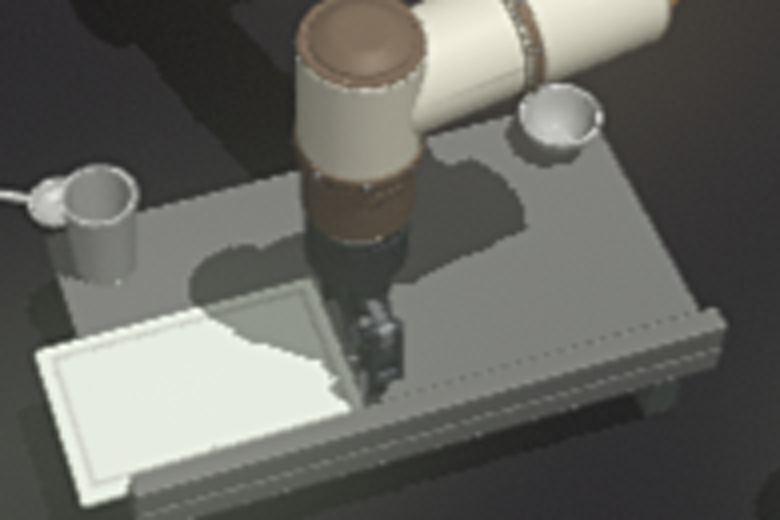

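```bash
cat > edge.py <<'E'
from go import *
r=get_image("top")
g=cv2.cvtColor(r["img"],cv2.COLOR_RGB2GRAY).astype(float)
# profile along ledge y at fixed lx
def cross(lx,z,ys,mode):
    P=np.array([np.r_[L2W(lx,y),z] for y in ys]);q=proj(r,P).astype(np.float32)
    v=cv2.remap(g.astype(np.float32),q[:,0].reshape(1,-1),q[:,1].reshape(1,-1),cv2.INTER_LINEAR)[0]
    d=np.gradient(cv2.GaussianBlur(v.reshape(1,-1),(9,1),0)[0]);i=np.argmax(d)  # dark->bright with rising y
    lo=slice(max(i-12,0),i+13);w=np.clip(d[lo],0,None);return (ys[lo]*w).sum()/w.sum()
ys=np.arange(-300,-200,.5)
print("board right",[round(cross(x,108,ys,0),1) for x in(0,20,40,60,80,100,115)])
ys=np.arange(-245,-215,.5)
print("ledge end",[round(cross(x,100,ys,0),1) for x in(-45,-40,-35,-30,-115,-120)])
ys=np.arange(-245,-215,.5)
print("upstand end",[round(cross(x,130,ys,0),1) for x in(132,135,138)])
# x edges of board: front, lx profile
def crossx(ly,z,xs):
    P=np.array([np.r_[L2W(x,ly),z] for x in xs]);q=proj(r,P).astype(np.float32)
    v=cv2.remap(g.astype(np.float32),q[:,0].reshape(1,-1),q[:,1].reshape(1,-1),cv2.INTER_LINEAR)[0]
    d=np.gradient(cv2.GaussianBlur(v.reshape(1,-1),(9,1),0)[0]);i=np.argmax(d)
    lo=slice(max(i-12,0),i+13);w=np.clip(d[lo],0,None);return (xs[lo]*w).sum()/w.sum()
xs=np.arange(-45,15,.5)
print("front",[(y,round(crossx(y,108,xs),1)) for y in range(-260,-50,20)])
xs=np.arange(100,135,.5)[::-1]
print("back",[(y,round(crossx(y,108,xs),1)) for y in range(-260,-50,20)])
E
python3 edge.py
```

```text
board right [np.float64(-265.7), np.float64(-265.6), np.float64(-266.1), np.float64(-266.1), np.float64(-266.2), np.float64(-265.9), np.float64(-265.8)]
ledge end [np.float64(-230.0), np.float64(-230.0), np.float64(-230.1), np.float64(-230.0), np.float64(-229.3), np.float64(-230.1)]
upstand end [np.float64(-229.5), np.float64(-229.5), np.float64(-229.5)]
front [(-260, np.float64(-16.0)), (-240, np.float64(-16.6)), (-220, np.float64(-14.6)), (-200, np.float64(-15.2)), (-180, np.float64(-14.6)), (-160, np.float64(-14.7)), (-140, np.float64(-14.6)), (-120, np.float64(-14.9)), (-100, np.float64(-14.3)), (-80, np.float64(-14.2)), (-60, np.float64(-14.2))]
back [(-260, np.float64(126.4)), (-240, np.float64(126.5)), (-220, np.float64(123.1)), (-200, np.float64(122.9)), (-180, np.float64(124.0)), (-160, np.float64(122.7)), (-140, np.float64(124.4)), (-120, np.float64(124.3)), (-100, np.float64(109.0)), (-80, np.float64(132.5)), (-60, np.float64(119.5))]
```

Request:
{"fn": "arm_command", "kwargs": {"rows": [{"dx": 0.0005,"dy": 0,"dz": -0.001,"wx": 0,"wy": 0,"wz": 0,"gripper": -1},{"dx": 0.0005,"dy": 0,"dz": -0.002,"wx": 0,"wy": 0,"wz": 0,"gripper": -1},{"dx": 0.0005,"dy": 0,"dz": -0.003,"wx": 0,"wy": 0,"wz": 0,"gripper": -1},{"dx": 0.0005,"dy": 0,"dz": -0.004,"wx": 0,"wy": 0,"wz": 0,"gripper": -1},{"dx": 0.0005,"dy": 0,"dz": -0.004,"wx": 0,"wy": 0,"wz": 0,"gripper": -1},{"dx": 0.0005,"dy": 0,"dz": -0.004,"wx": 0,"wy": 0,"wz": 0,"gripper": -1},{"dx": 0.0005,"dy": 0,"dz": -0.004,"wx": 0,"wy": 0,"wz": 0,"gripper": -1},{"dx": 0.0005,"dy": 0,"dz": -0.004,"wx": 0,"wy": 0,"wz": 0,"gripper": -1}]}}

```text
clock: 17.95
position: [623.7, -67.9, 90.1]
ee_rot: [-0.498, 0.503, 0.497, 0.502]
contact_force: [-1.3, 5.5, 3.6]
gripper_width: 85.1
```

```bash
python3 go.py 49 -10 89.5 90; python3 edge.py
```

```text
t 17.95 pos [623.7 -67.9  90.1] ledge [ 49.4 -37.5] F [-1.3  5.5  3.6] w 85.1
shift mm [ 0.6  0.3 27.5] turn [ 0.04 -0.11 -0.03]
ledge axes x,y in tool [-4.e-04 -1.e+00 -7.e-04] [-1.9e-03 -7.0e-04  1.0e+00]
joints [ 0.15  0.51 -0.16  0.   -0.89 -0.16]
board right [np.float64(-269.0), np.float64(-268.9), np.float64(-269.4), np.float64(-269.4), np.float64(-269.5), np.float64(-269.2), np.float64(-269.1)]
ledge end [np.float64(-230.0), np.float64(-230.0), np.float64(-230.1), np.float64(-230.0), np.float64(-229.4), np.float64(-230.2)]
upstand end [np.float64(-229.5), np.float64(-229.5), np.float64(-229.5)]
front [(-260, np.float64(-16.2)), (-240, np.float64(-16.6)), (-220, np.float64(-14.6)), (-200, np.float64(-15.2)), (-180, np.float64(-14.6)), (-160, np.float64(-14.7)), (-140, np.float64(-14.5)), (-120, np.float64(-14.9)), (-100, np.float64(-14.2)), (-80, np.float64(-14.2)), (-60, np.float64(-14.2))]
back [(-260, np.float64(126.7)), (-240, np.float64(126.5)), (-220, np.float64(123.1)), (-200, np.float64(122.9)), (-180, np.float64(124.0)), (-160, np.float64(122.7)), (-140, np.float64(124.5)), (-120, np.float64(124.3)), (-100, np.float64(104.6)), (-80, np.float64(133.1)), (-60, np.float64(134.2))]
```

Request:
{"fn": "arm_command", "kwargs": {"rows": [{"dx": 0,"dy": 0,"dz": 0.003,"wx": 0,"wy": 0,"wz": 0,"gripper": -1},{"dx": 0,"dy": 0,"dz": 0.015,"wx": 0,"wy": 0,"wz": 0,"gripper": -1},{"dx": 0,"dy": 0,"dz": 0.03,"wx": 0,"wy": 0,"wz": 0,"gripper": -1},{"dx": -0.03,"dy": 0,"dz": 0.04,"wx": 0,"wy": 0,"wz": 0,"gripper": -1},{"dx": -0.07,"dy": 0,"dz": 0.04,"wx": 0,"wy": 0,"wz": 0,"gripper": -1},{"dx": -0.11,"dy": 0.02,"dz": 0.05,"wx": 0,"wy": 0,"wz": 0,"gripper": -1},{"dx": -0.14,"dy": 0.05,"dz": 0.07,"wx": 0,"wy": 0,"wz": 0,"gripper": -1},{"dx": -0.16,"dy": 0.08,"dz": 0.1,"wx": 0,"wy": 0,"wz": 0,"gripper": -1}]}}

```text
clock: 18.8
position: [544.7, 33.9, 252.2]
ee_rot: [-0.498, 0.503, 0.496, 0.503]
contact_force: [1.2, 1.8, -0.2]
gripper_width: 85.5
```

Request:
{"fn": "arm_command", "kwargs": {"rows": [{"dx": 0,"dy": 0.03,"dz": 0.03,"wx": 0,"wy": 0,"wz": 0,"gripper": -1},{"dx": 0,"dy": 0.06,"dz": 0.06,"wx": 0,"wy": 0,"wz": 0,"gripper": -1},{"dx": 0,"dy": 0.09,"dz": 0.09,"wx": 0,"wy": 0,"wz": 0,"gripper": -1},{"dx": 0,"dy": 0.12,"dz": 0.12,"wx": 0,"wy": 0,"wz": 0,"gripper": -1},{"dx": 0,"dy": 0.13,"dz": 0.15,"wx": 0,"wy": 0,"wz": 0,"gripper": -1},{"dx": 0,"dy": 0.14,"dz": 0.18,"wx": 0,"wy": 0,"wz": 0,"gripper": -1},{"dx": 0,"dy": 0.15,"dz": 0.2,"wx": 0,"wy": 0,"wz": 0,"gripper": -1},{"dx": 0,"dy": 0.15,"dz": 0.2,"wx": 0,"wy": 0,"wz": 0,"gripper": -1}]}}

```text
clock: 19.6
position: [395.9, 237.9, 251.3]
ee_rot: [-0.499, 0.501, 0.497, 0.502]
contact_force: [0.0, 0.2, 0.1]
gripper_width: 86.0
```

```bash
python3 edge.py; python3 look.py j; python3 - <<'E'
from h import *
for cam in("top",):
    r=get_image(cam)
    for q,z in(("katori",134),("tumbler",185),("tray",40)):
        w,rect,o=quad(r,q,z,cam);print(q,rect)
E
```

```text
board right [np.float64(-268.9), np.float64(-268.8), np.float64(-269.2), np.float64(-269.2), np.float64(-269.3), np.float64(-269.1), np.float64(-269.0)]
ledge end [np.float64(-230.0), np.float64(-230.1), np.float64(-230.1), np.float64(-230.0), np.float64(-229.4), np.float64(-230.3)]
upstand end [np.float64(-229.5), np.float64(-229.6), np.float64(-229.5)]
front [(-260, np.float64(-16.0)), (-240, np.float64(-16.5)), (-220, np.float64(-14.5)), (-200, np.float64(-15.0)), (-180, np.float64(-14.5)), (-160, np.float64(-14.6)), (-140, np.float64(-14.4)), (-120, np.float64(-14.4)), (-100, np.float64(-14.4)), (-80, np.float64(-14.2)), (-60, np.float64(-14.4))]
back [(-260, np.float64(126.6)), (-240, np.float64(126.4)), (-220, np.float64(123.0)), (-200, np.float64(122.8)), (-180, np.float64(123.9)), (-160, np.float64(122.6)), (-140, np.float64(124.3)), (-120, np.float64(124.2)), (-100, np.float64(124.2)), (-80, np.float64(123.8)), (-60, np.float64(123.6))]
scene board 0.73 [207.2, 239.9, 288.5, 297.1] 2707
scene board 0.47 [212.9, 199.6, 377.9, 309.4] 8862
scene centre [  53.  -160.3] size [143.8 222.3] corners [[-21.0, -50.0], [-17.0, -273.0], [127.0, -270.0], [123.0, -48.0]]
yaw rel 1.01
top board 0.89 [306.7, 133.7, 373.2, 179.6] 2872
top centre [  56.1 -160.3] size [222.9 141.6] corners [[-15.0, -271.0], [126.0, -272.0], [128.0, -49.0], [-14.0, -48.0]]
yaw rel -0.37
top katori 0.77 [222.5, 187.0, 240.0, 209.3] 327
katori ((493.2598571777344, 162.03228759765625), (63.3610954284668, 60.75202178955078), 45.50433349609375)
top tumbler 0.57 [346.1, 186.8, 363.4, 207.6] 296
tumbler ((490.638916015625, -218.40457153320312), (52.32273483276367, 58.559024810791016), 0.28042224049568176)
top tray 0.93 [387.5, 148.4, 446.2, 216.7] 2261
tray ((557.8753662109375, -457.86328125), (187.5786590576172, 244.36819458007812), 85.82917785644531)
```

View pics/j_top.png

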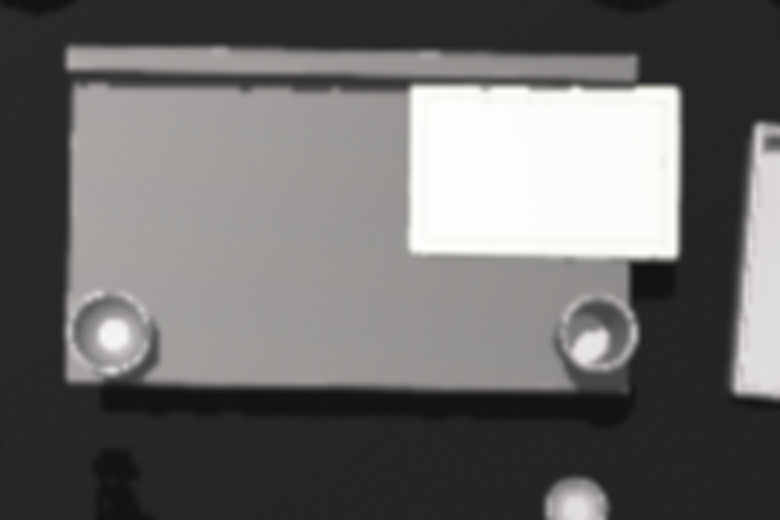

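View pics/j_scene.png

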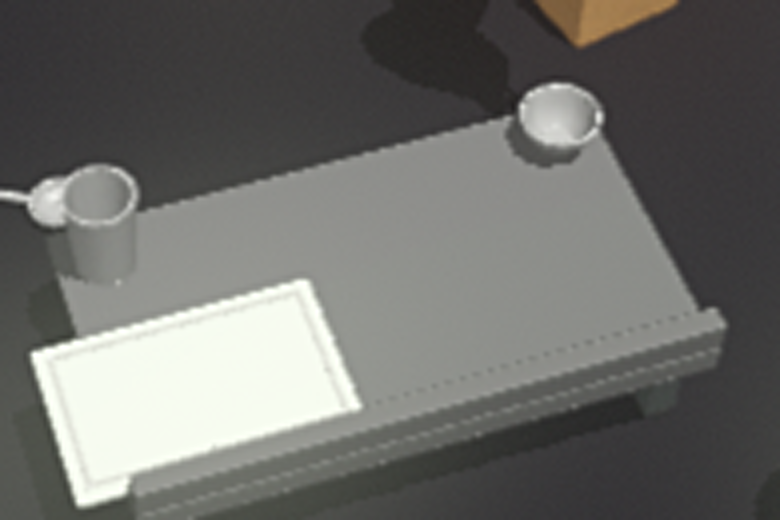

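```bash
python3 -c "
from bench import arm
print(arm.job_done())"
```

```text
the job is handed in; nothing more can be done
None
```

I pushed the board back against the upstand with the open fingertips on its front edge. Then I slid it along the ledge to the right, the tray end, with both fingertips on its left end. The arm is clear of everything, and the job was handed in at about 20 s.

**Against the upstand:** During the back push the board stopped dead while the force rose to about 15 N. After the slide along the ledge, the top camera put its front edge at -14 to -15 mm, where -15 mm is ideal. The edge reads up to about 2 mm farther forward where it overhangs, probably because the background changes there.

**Overhang:** The board sticks out about 39 mm past the ledge end, and this stayed the same after I let go. The network's rougher outline reads 40 to 42 mm.

**Square:** The edge measurements show it square to within about 0.3°. The network's outlines disagree more, reading -0.4° from the top camera and +1.0° from the scene camera, but those outlines are coarse.

**Other things:** The bowl, the tumbler and the tray sit within about 2 mm of where they started in the top picture. I did not measure the spoon, carton, tiffin or dishes again.

**Forces:** An upward force of up to 5 N showed during the slide along the ledge, probably the fingertips brushing the ledge top. The highest force I read was about 19 N, during the back push.

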